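Set the throttle valve of the degassing station

TASK

Take the test probe out of its stand and plug it fully home, upright, in the port of the degassing station's block. Then close the station's hand wheel valve clockwise to its stop, back it off exactly two full turns by its revolving handle, and finish while still gripping that handle. Leave the swab tray, the bottle and the jar where they stand.

Things in the scene. Friction and masses are not known exactly. Their poses are not given: they have to be found in the camera images.
- probe: test probe: a black round handle 16 mm in diameter and 38 mm tall (grasp it here) over a steel pin 6 mm in diameter and 28 mm long with a coned tip, loose. Origin at the shoulder where the pin leaves the handle; z up along the handle. It starts upright in the stand, its shoulder resting on the stand's top, 36 mm above the bench; lift it over 30 mm to clear the hole.
- stand: fixed grey instrument stand 45 x 120 x 36 mm, origin at the centre of its underside, long side along its y. The probe's hole is at its y = +35 mm; six thin burs (27 mm tall above the stand's top) stand at its y = -18 to -50 mm, x = +-11 mm.
- port (a point): centre of the mouth of the test port: a vertical round hole 8 mm wide with a small chamfer, 32 mm deep, in the flat top (50 mm above the bench) of the smaller aluminium block (44 x 44 mm). Its frame is that of the station: z up, and the hand wheel's axis lies 130 mm off along its +y. When the probe is home its shoulder rests on the block's top.
- station: fixed degassing station: white base plate 150 x 270 x 12 mm, origin at the centre of its underside, long side along y. The valve block (56 mm square, 50 mm high) with the hand wheel is at y = +65 mm, the port block at y = -65 mm, a round face-up gauge (48 mm across, top 54 mm above the bench) at x = +46 mm, y = 0.
- wheel_center (a point): centre of the black three-spoke hand wheel on its vertical axis, 95 mm above the bench; the rim is 102 mm across and 12 mm thick, and nothing of the hub stands more than 11 mm above this point. It is stiff: about 3 N at the handle turns it, and it stays where it is left.
- grip: the wheel's upright handle: a plain steel round knob 19 mm in diameter and 46 mm tall that stands on the rim and revolves freely about its own vertical axis, so it can be gripped from above and led round in a circle without turning the gripper. Its axis is 45 mm from the wheel's axis. Origin at its underside, 105 mm above the bench.
- grip_mid (a point): middle of the handle's height, on its axis, 128 mm above the bench (its top is at 151 mm): where to grip.
- wheel (a joint): opening of the valve in rad: 0 is closed on the hard stop; it grows counter-clockwise seen from above (two turns = 12.57); the far stop is at three turns. At 0 the handle lies in the station's +x direction from the wheel's axis, at q it lies at angle q counter-clockwise from there. It starts between 2 and 5.5.
- tray: bystander: clear open tray of cotton swabs, 85 x 110 x 26 mm, loose, origin at the centre of its underside.
- bottle: bystander: white bottle 60 mm across, 130 mm tall, loose, origin at the centre of its underside.
- jar: bystander: small amber jar 48 mm across, 50 mm tall, loose, origin at the centre of its underside.

How it is judged:
By the outcome, as a careful person would: the job done as asked, in the order asked, and still so for the second after the job is handed in, while the arm keeps its last pose, push and grip.
It also fails if it takes over 72 s, if anything falls off the work surface, if the arm or the gripper's body presses on something with over 40 N, if the wrist force passes 120 N, or if a joint passes its speed limit or range.

ROBOT

A 6-joint arm with a two-finger parallel gripper is mounted at the origin on the work surface. World frame = base frame: x ahead of the robot, y to its left, z up, the work surface at z = 0. Lengths are in m, angles in rad, forces in N, time in s.
With the tool pointing down it reaches from about 0.25 to 0.8 m from the base axis. Payload 3.9 kg.
Tool frame: the origin (TCP) lies between the finger pads, 19 mm behind the fingertips; this is the grasp point; z points along the fingers, y is the direction in which the jaws open and shut (so a half turn about z gives the same grasp; the last joint's range is limited). The gripper opens to 85 mm and grips with 20 to 120 N. Pads are 22 mm wide; open, the fingers measure 114 mm over their backs; the gripper's body (76 mm by 85 mm) begins 54 mm behind the grasp point. The pads swing forward as they close: fully open they stand 13 mm farther back than shut.
Start: joints at [-1.227, 0.26, -0.138, 1.173, 0, 1.571], TCP at [0.177, -0.494, 0.25] pointing down, gripper open.
Joint ranges: [-2.78, 2.78], [-0.83, 1.72], [-1.28, 1.37], [-1.9, 2.12], [-1.57, 1.48], [-3.14, 3.14]. Speed limits (rad/s): [2.57, 2.57, 3.14, 3.14, 3.14, 3.14].

INTERFACE

Orientations are given as a rotation vector (axis times angle).
In Python, from station import manip, imaging gives the robot as it stands.
- The arm moves only by the tool servo_tool, never from a script. Its argument "moves" is a list of rows, each an object of numbers: "x", "y", "z": the shift along the tool's x, y, z in m; "rx", "ry", "rz": the turn, a rotation vector about the tool's x, y, z in degrees; "fingers": the opening, from 0 (shut) to 1 (fully open). In form: [{"x": .., "y": .., "z": .., "rx": .., "ry": .., "rz": .., "fingers": ..}, ...]. A call has 1 to 20 rows; each row shifts and turns the commanded pose from where the row before left it, along the tool's axes as they then stand; what a row does not reach is not made up. A row lasts 1/10 s, in which the tool goes at most 50 mm and 8.59 degrees, less where a joint would pass 70% of its speed; a pose out of reach is approached as far as the arm can. A call is refused whole if a number of a shift passes 0.05 or a number of a turn 8.59, either way. A call with a gripper value outside its range is refused whole. The fingers move at their own pace and stop on an object; "squeeze" is the grip in N (left out, the last holds). Time passes only in rows, so rows that do not move let the fingers close. It gives the time, the measured TCP pose, the force and the opening at its end, in the units of the state.
- manip.get_state(): the state, without advancing time (a new reading comes with each control period).
- imaging.read_camera(name): name is "scene" or "side" or "wrist"; returns a dict with "pixels" (480x640x3 uint8, red, green, blue), "fx", "fy", "cx", "cy" (pixels), "k1" (the pictures are not rectified: a ray, as slopes to the right and down, at radius r is drawn at 1 + k1 r^2 times it, then the intrinsics apply), "extrinsics" (4x4, takes a point from camera to world coordinates). Camera axes: x right, y down, z forward; pixel columns grow to the right and rows downward; lengths in m; the calibration is good to about 2 mm. A picture is of the moment at which its call begins. There is no depth.
- manip.close_job(): hands the job in, once; it reports no verdict.
Trained networks look in a picture, given as the dict that the camera call returned (one of the last four; its "shot" number tells which), for a name from the list of things; names that differ only in an ending like _2 or _b are one class to them, and where a whole thing is asked for, a point or a joint stands for the part that bears it (a point fixed in the world has none). Each returns a list of dicts, best first, with "p" (0 to 1); they miss things now and then, are a little off and sometimes report something else, mostly with a low value. They report only what shows in the picture. A call takes as long as a camera call.
- imaging.boxes_of(picture, label): "xy" ([column, row] as shares, 0 to 1, of the picture: columns of its width, rows of its height, amid what is visible of it).
The state is a dict: "time": time; "joint_positions": joint angles; "qvel": joint speeds; "joint_efforts": joint torques, N m; "tcp_pos": TCP position; "tool_rot": TCP orientation; "ft_force": force on the tool from outside, world axes, zero at the start; "moment": the same for the moment, N m; "width": finger opening in m.
Only numpy, scipy, OpenCV 4.12 (cv2) and the standard library are available. Lean on these libraries where they do the work, as an engineer would, in place of code of your own. Each camera call takes 0.05 s, during which the arm holds its last target. There are 200 camera calls.

## Working session

There is one attempt and no reset: what is moved stays moved. The work goes in short steps, Python scripts to look and compute and a tool call to move; the robot and the scene stay as the last step left them, time stands still between calls to the robot, and variables do not carry over. Pictures are saved under pics/ and viewed, about 8 in all and at most 12, crops included, and the job is handed in when it is done.

Besides the shell and the picture viewer there is one more tool, called after "Request:" as a command line: name --argument value ..., lists and objects as JSON in quotes. servo_tool: Moves the arm, as the interface text tells. Its arguments: {"type":"object","properties":{"moves":{"type":"array","items":{"type":"object","properties":{"x":{"type":"number"},"y":{"type":"number"},"z":{"type":"number"},"rx":{"type":"number"},"ry":{"type":"number"},"rz":{"type":"number"},"fingers":{"type":"number"}}}},"squeeze":{"type":"number"}},"required":["moves"]}

```bash
ls; mkdir -p pics; cat > h.py <<'E'
import numpy as np, cv2
from scipy.spatial.transform import Rotation as R
from station import manip, imaging
def save(p,name): cv2.imwrite('pics/'+name,cv2.cvtColor(p['pixels'],cv2.COLOR_RGB2BGR))
def D(p): # r^2 model in slopes
    return np.array([p['k1'],0,0,0.]), np.array([[p['fx'],0,p['cx']],[0,p['fy'],p['cy']],[0,0,1.]])
def proj(p,P):
    d,K=D(p);T=np.linalg.inv(np.array(p['extrinsics']))
    return cv2.projectPoints(np.atleast_2d(np.float64(P)),cv2.Rodrigues(T[:3,:3])[0],T[:3,3],K,d)[0][:,0]
def ray(p,uv):
    d,K=D(p);E=np.array(p['extrinsics'])
    s=cv2.undistortPoints(np.float64(uv).reshape(-1,1,2),K,d)[0,0]
    v=E[:3,:3]@[s[0],s[1],1];return E[:3,3],v
def onz(p,uv,z):
    o,v=ray(p,uv);return o+v*(z-o[2])/v[2]
E
python3 - <<'E'
from h import *
for n in ['scene','side','wrist']:
    p=imaging.read_camera(n);save(p,n+'0.png');print(n,p['k1'],np.round(p['extrinsics'],3).tolist())
    for l in ['probe','stand','port','station','wheel_center','grip','grip_mid','tray','bottle','jar']:
        try:
            b=imaging.boxes_of(p,l)
            print(l,[(np.round(np.array(x['xy'])*[640,480],1).tolist(),round(x['p'],2)) for x in b[:3]])
        except Exception as e: print(l,e)
s=manip.get_state();print(s)
a=np.hstack([cv2.imread('pics/scene0.png'),cv2.imread('pics/side0.png')])
E
```

```text
pics
scene 0.022806143602011185 [[0.589, 0.679, -0.439, 1.011], [0.808, -0.497, 0.316, -0.24], [-0.003, -0.541, -0.841, 0.937], [0.0, 0.0, 0.0, 1.0]]
probe [([206.7, 319.0], 0.4), ([147.9, 294.7], 0.2)]
stand [([200.7, 340.1], 0.72)]
port [([315.7, 247.3], 0.63)]
station [([315.8, 246.8], 0.61)]
wheel_center [([340.8, 221.5], 0.61)]
grip [([352.2, 205.1], 0.58)]
grip_mid [([348.8, 199.0], 0.61)]
tray [([147.4, 291.9], 0.76)]
bottle [([418.3, 161.2], 0.75)]
jar [([429.1, 196.2], 0.59)]
side 0.005906200839708573 [[-0.748, -0.466, 0.473, 0.068], [-0.664, 0.537, -0.521, 0.598], [-0.011, -0.703, -0.711, 0.836], [0.0, 0.0, 0.0, 1.0]]
probe [([392.7, 190.1], 0.57), ([465.1, 217.0], 0.18)]
stand [([397.5, 197.4], 0.66)]
port [([311.4, 280.8], 0.87)]
station [([310.5, 278.4], 0.56)]
wheel_center [([281.3, 263.5], 0.81)]
grip [([397.1, 197.7], 0.69), ([273.0, 268.1], 0.49)]
grip_mid [([273.7, 268.5], 0.48), ([463.9, 219.1], 0.18), ([279.6, 261.8], 0.17)]
tray [([462.9, 220.8], 0.9)]
bottle [([182.9, 397.0], 0.94)]
jar [([168.2, 357.6], 0.87)]
wrist -0.05619159263162 [[0.337, -0.893, -0.299, 0.
[... 155 characters left out ...]
rip_mid []
tray []
bottle []
jar []
{'time': 1.65, 'joint_positions': array([-1.22700181e+00,  2.60003372e-01, -1.38108447e-01,  1.17267443e+00,
        1.27122702e-06,  1.57077925e+00]), 'qvel': array([-0.00039884,  0.00064062, -0.00117803, -0.00131453, -0.00045895,
       -0.00127857]), 'joint_efforts': array([ 6.04246543e-04, -4.05604827e+01,  2.54230767e+01,  1.20579134e-03,
        4.19714593e-05,  5.21712487e-07]), 'tcp_pos': array([ 0.17695699, -0.49427562,  0.24999934]), 'tool_rot': array([3.09527773e+00, 5.37400320e-01, 4.67598787e-06]), 'ft_force': array([-0.06157988, -0.25136307, -0.4103372 ]), 'moment': array([-0.02018543, -0.04333017,  0.00381556]), 'width': 0.08516372802963638}
```

View pics/scene0.png

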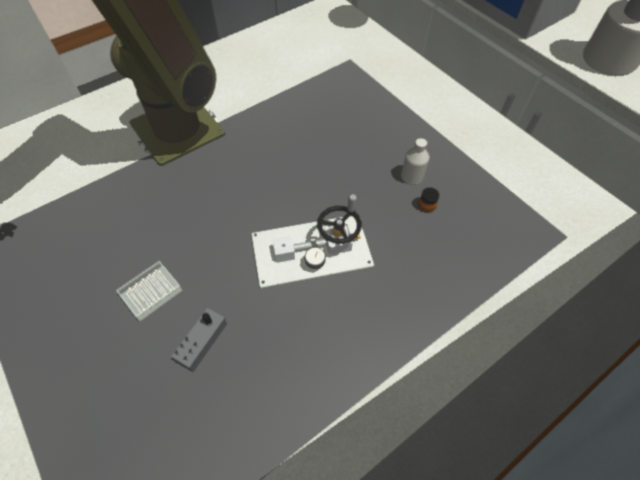

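View pics/side0.png

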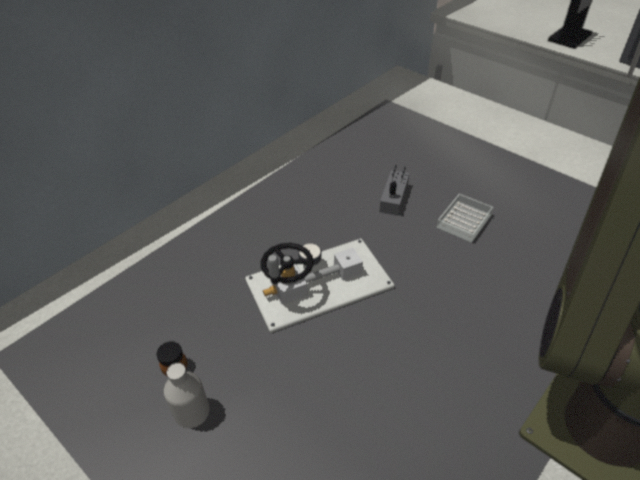

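The scene view shows the stand at about (200,340) with the probe at (207,318), the port block at (284,247), the wheel at (340,223), its handle at (352,203) and the gauge at (315,258). In the side view the same things sit at (393,190), (348,262), (288,262) and (270,290).

```bash
python3 - <<'E'
from h import *
from scipy.optimize import least_squares
ps=imaging.read_camera('scene');pd=imaging.read_camera('side')
print(ps['fx'],pd['fx'])
# white plate masks & corners
for p,roi in ((ps,(240,380,210,290)),(pd,(240,400,235,335))):
    g=p['pixels'].astype(int);m=((g.min(2)>150)).astype(np.uint8)
    M=np.zeros_like(m);M[roi[2]:roi[3],roi[0]:roi[1]]=m[roi[2]:roi[3],roi[0]:roi[1]]
    n,l,st,_=cv2.connectedComponentsWithStats(M)
    k=1+np.argmax(st[1:,4]);pts=np.argwhere(l==k)[:,::-1].astype(np.float32)
    h=cv2.convexHull(pts)[:,0];print(len(pts));q=cv2.approxPolyDP(h,4,True)[:,0];print(q.tolist())
    for c in q: print(np.round(onz(p,c,0.012),3))
def tri(a,b):
    o1,v1=ray(ps,a);o2,v2=ray(pd,b);A=np.stack([v1,-v2],1);t=np.linalg.lstsq(A,o2-o1,rcond=None)[0]
    x,y=o1+t[0]*v1,o2+t[1]*v2;return np.round((x+y)/2,3),np.linalg.norm(x-y).round(4)
print('wheel',tri([340,223],[288,262]),onz(ps,[340,223],.095),onz(pd,[288,262],.095))
print('probe',onz(ps,[207,318],.06),onz(pd,[393,188],.06))
print('port',onz(ps,[284,243],.05),onz(pd,[349,258],.05))
def crop(p,c,w,h,f):
    x,y=c;im=p['pixels'][y-h:y+h,x-w:x+w,::-1];return cv2.resize(im,None,fx=f,fy=f,interpolation=cv2.INTER_CUBIC)
a=crop(ps,(315,238),80,50,5);b=crop(pd,(320,280),80,50,5)
c=np.hstack([crop(ps,(200,335),40,50,2),crop(pd,(395,190),40,50,2)])
cv2.imwrite('pics/crop1.png',cv2.resize(np.vstack([a,b]),(480,600)))
E
```

```text
451.1299190018214 535.0376729247826
4106
[[373.0, 265.0], [261.0, 287.0], [252.0, 233.0], [311.0, 222.0], [362.0, 229.0]]
[0.683 0.164 0.012]
[ 0.577 -0.077  0.012]
[ 0.441 -0.017  0.012]
[0.5   0.118 0.012]
[0.59  0.206 0.012]
3684
[[392.0, 285.0], [269.0, 329.0], [246.0, 277.0], [357.0, 240.0]]
[ 0.439 -0.013  0.012]
[0.549 0.227 0.012]
[0.678 0.167 0.012]
[ 0.574 -0.066  0.012]
wheel (array([0.585, 0.134, 0.096]), np.float64(0.0047)) [0.58622015 0.13669441 0.095     ] [0.58444502 0.13196199 0.095     ]
probe [ 0.59295265 -0.21249866  0.06      ] [ 0.5892703  -0.21238133  0.06      ]
port [0.53124082 0.01890415 0.05      ] [0.53040044 0.01485042 0.05      ]
```

View pics/crop1.png

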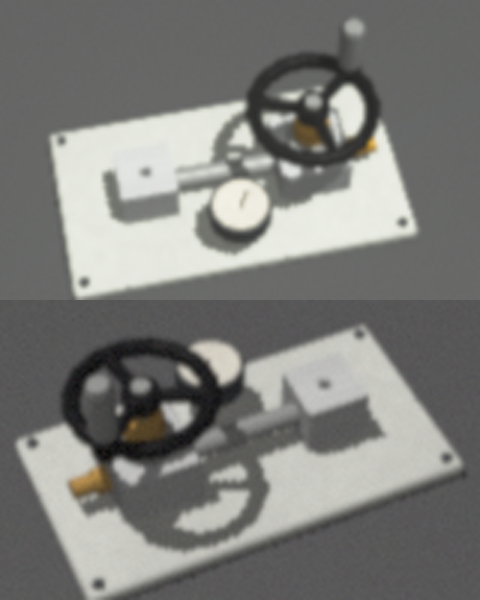

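Crop: block mouth at (146,172) upper half and (323,383) lower half; handle top at (353,27) and (98,383). This fits a station yaw near -24°. Next: plan the approach for a close look.

```bash
cat >> h.py <<'E'
def plan(x,y,z,jaw_deg,s=None):
    """tool-frame shift and rz(deg) to go to x,y,z, pointing down with the jaw axis (tool y) at jaw_deg mod 180; rotation first? shift given in CURRENT tool axes"""
    s=s or manip.get_state();Rm=R.from_rotvec(s['tool_rot']).as_matrix()
    d=Rm.T@(np.array([x,y,z])-s['tcp_pos'])
    cur=np.degrees(np.arctan2(Rm[1,1],Rm[0,1]));dl=(jaw_deg-cur+90)%180-90
    print('tcp',s['tcp_pos'].round(4),'jaw',cur.round(2),'tilt',np.degrees(np.arccos(-Rm[2,2])).round(2),'shift mm(cur axes)',(d*1e3).round(1),'rz deg',round(-dl,2),'q',np.round(s['joint_positions'],2),'F',np.round(s['ft_force'],1),'w',round(s['width'],4),'t',round(s['time'],2))
E
python3 - <<'E'
from h import *
ps=imaging.read_camera('scene');pd=imaging.read_camera('side')
print('handle',onz(ps,[352.7,197],.151),onz(pd,[272.7,257.7],.151))
print('mouth',onz(ps,[235+146/3,188+172/3],.05),onz(pd,[240+323/3,230+83/3],.05))
print('standends',onz(ps,[187,355],.036),onz(ps,[218,315],.036))
s=manip.get_state();print(R.from_rotvec(s['tool_rot']).as_matrix().round(3))
Rm=R.from_rotvec(s['tool_rot']).as_matrix();p=imaging.read_camera('wrist')
E=np.array(p['extrinsics']);print('cam in tool',(Rm.T@(E[:3,3]-s['tcp_pos'])).round(4),p['fx'])
plan(.591,-.2125,.20,-30)
def crop(p,c,w,h,f):
    x,y=c;im=p['pixels'][y-h:y+h,x-w:x+w,::-1];return cv2.resize(im,None,fx=f,fy=f,interpolation=cv2.INTER_CUBIC)
cv2.imwrite('pics/crop2.png',np.hstack([crop(ps,(200,335),40,50,5),crop(pd,(395,190),40,50,5)]))
E
```

```text
handle [0.5769246  0.17575832 0.151     ] [0.5730727  0.17744535 0.151     ]
mouth [0.53598629 0.01478745 0.05      ] [0.53302765 0.01590399 0.05      ]
standends [ 0.62749871 -0.28222441  0.036     ] [ 0.58933325 -0.18973282  0.036     ]
[[ 0.941  0.337  0.   ]
 [ 0.337 -0.941  0.   ]
 [ 0.    -0.    -1.   ]]
cam in tool [ 0.0812  0.0005 -0.1241] 400.7290738417128
tcp [ 0.177  -0.4943  0.25  ] jaw -70.3 tilt 0.01 shift mm(cur axes) [ 484.8 -125.8   50. ] rz deg -40.3 q [-1.23  0.26 -0.14  1.17 -0.    1.57] F [-0.2 -0.  -0.3] w 0.0854 t 1.9
```

View pics/crop2.png

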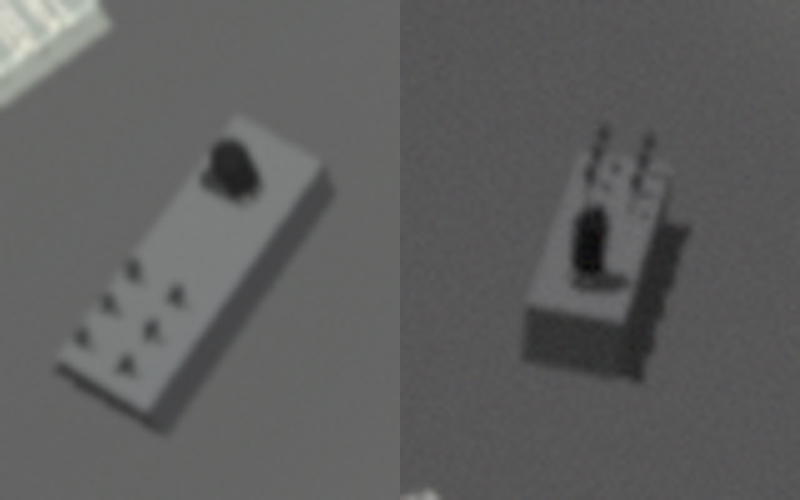

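Request:
servo_tool --moves '[{"x": 0.04, "y": -0.0105, "z": 0.004}, {"x": 0.04, "y": -0.0105, "z": 0.004}, {"x": 0.04, "y": -0.0105, "z": 0.004}, {"x": 0.04, "y": -0.0105, "z": 0.004}, {"x": 0.04, "y": -0.0105, "z": 0.004}, {"x": 0.04, "y": -0.0105, "z": 0.004}, {"x": 0.04, "y": -0.0105, "z": 0.004}, {"x": 0.04, "y": -0.0105, "z": 0.004}, {"x": 0.04, "y": -0.0105, "z": 0.004}, {"x": 0.04, "y": -0.0105, "z": 0.004}, {"x": 0.04, "y": -0.0105, "z": 0.005}, {"x": 0.045, "y": -0.0105, "z": 0.005}, {"fingers": 0.6}, {"rz": -8.5}, {"rz": -8.5}, {"rz": -8.5}, {"rz": -8.5}, {"rz": -8.5}, {"rz": -8.5}, {"rz": -8.5}]'

```text
validation failed for argument at $.mo...
```

Request:
servo_tool --moves '[{"rz": -8.2}, {"rz": -8.2}, {"rz": -8.2}, {"rz": -8.2}, {}]'

```text
validation failed for argument at $.mo...
```

```bash
python3 - <<'E'
from h import *
ps=imaging.read_camera('scene')
a,b=onz(ps,[216.5,313],.036),onz(ps,[180.8,361.5],.036);d=(a-b)[:2];print(a,b,np.linalg.norm(d),np.degrees(np.arctan2(d[1],d[0])))
p=imaging.read_camera('wrist');save(p,'w1.png')
for l in ['probe','stand']:print(l,[(np.round(np.array(x['xy'])*[640,480],1).tolist(),round(x['p'],2)) for x in imaging.boxes_of(p,l)[:3]])
print(proj(p,[[.591,-.2125,.074],[.591,-.2125,.036]]))
plan(.591,-.2125,.20,22)
E
```

```text
[ 0.58348988 -0.19007224  0.036     ] [ 0.63196784 -0.29824387  0.036     ] 0.11853782062260464 114.1399089759536
probe []
stand []
[[ 172.27489643 -300.76892188]
 [ 153.01277778 -388.71793691]]
tcp [ 0.177  -0.4943  0.25  ] jaw -70.3 tilt 0.0 shift mm(cur axes) [ 484.8 -125.7   50. ] rz deg 87.7 q [-1.23  0.26 -0.14  1.17 -0.    1.57] F [-0.  -0.  -0.1] w 0.0855 t 2.1
```

View pics/w1.png

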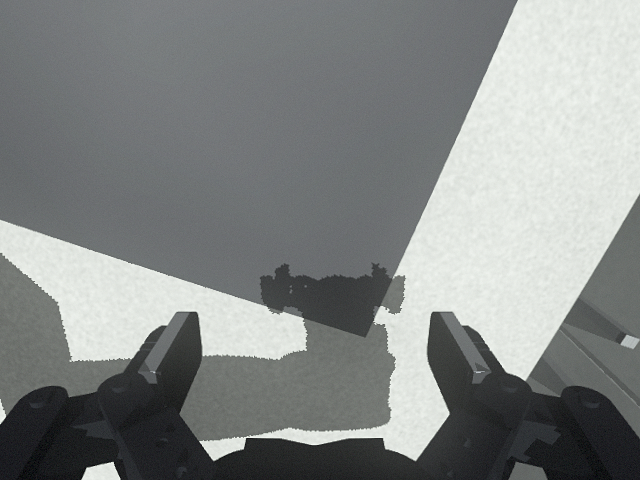

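The moves were refused, so the arm has not moved and the wrist view shows only the bare bench between the fingers. I'll give full rows.

Request:
servo_tool --moves '[{"x": 0.04, "y": -0.0105, "z": 0.004, "rx": 0, "ry": 0, "rz": 0, "fingers": 0.6}, {"x": 0.04, "y": -0.0105, "z": 0.004, "rx": 0, "ry": 0, "rz": 0, "fingers": 0.6}, {"x": 0.04, "y": -0.0105, "z": 0.004, "rx": 0, "ry": 0, "rz": 0, "fingers": 0.6}, {"x": 0.04, "y": -0.0105, "z": 0.004, "rx": 0, "ry": 0, "rz": 0, "fingers": 0.6}, {"x": 0.04, "y": -0.0105, "z": 0.004, "rx": 0, "ry": 0, "rz": 0, "fingers": 0.6}, {"x": 0.04, "y": -0.0105, "z": 0.004, "rx": 0, "ry": 0, "rz": 0, "fingers": 0.6}, {"x": 0.04, "y": -0.0105, "z": 0.004, "rx": 0, "ry": 0, "rz": 0, "fingers": 0.6}, {"x": 0.04, "y": -0.0105, "z": 0.004, "rx": 0, "ry": 0, "rz": 0, "fingers": 0.6}, {"x": 0.04, "y": -0.0105, "z": 0.004, "rx": 0, "ry": 0, "rz": 0, "fingers": 0.6}, {"x": 0.04, "y": -0.0105, "z": 0.004, "rx": 0, "ry": 0, "rz": 0, "fingers": 0.6}, {"x": 0.04, "y": -0.0105, "z": 0.005, "rx": 0, "ry": 0, "rz": 0, "fingers": 0.6}, {"x": 0.045, "y": -0.0105, "z": 0.005, "rx": 0, "ry": 0, "rz": 0, "fingers": 0.6}, {"x": 0, "y": 0, "z": 0, "rx": 0, "ry": 0, "rz": 8.5, "fingers": 0.6}, {"x": 0, "y": 0, "z": 0, "rx": 0, "ry": 0, "rz": 8.5, "fingers": 0.6}, {"x": 0, "y": 0, "z": 0, "rx": 0, "ry": 0, "rz": 8.5, "fingers": 0.6}, {"x": 0, "y": 0, "z": 0, "rx": 0, "ry": 0, "rz": 8.5, "fingers": 0.6}, {"x": 0, "y": 0, "z": 0, "rx": 0, "ry": 0, "rz": 8.5, "fingers": 0.6}, {"x": 0, "y": 0, "z": 0, "rx": 0, "ry": 0, "rz": 8.5, "fingers": 0.6}, {"x": 0, "y": 0, "z": 0, "rx": 0, "ry": 0, "rz": 8.5, "fingers": 0.6}]'

```text
time: 4.0
tcp_pos: [0.5488, -0.2957, 0.2]
tool_rot: [-2.954, 0.805, -0.017]
ft_force: [0.1, -0.6, 0.2]
width: 0.0513
```

```bash
python3 - <<'E'
from h import *
plan(.591,-.2125,.20,24)
E
```

```text
tcp [ 0.5488 -0.2957  0.2   ] jaw -120.51 tilt 4.59 shift mm(cur axes) [ -5.8 -92.8   7.4] rz deg 35.49 q [-0.53  0.46  0.03  1.15  0.08  3.14] F [ 0.1 -0.6  0.2] w 0.0513 t 4.0
```

```bash
cat >> h.py <<'E'
def goto(x,y,z,jaw,n,s=None):
    """n equal rows (tool-frame shift mm, rotvec deg) reaching target with constant body twist; jaw= exact world angle of tool y"""
    s=s or manip.get_state();Rm=R.from_rotvec(s['tool_rot']).as_matrix()
    a=np.radians(jaw);yv=np.array([np.cos(a),np.sin(a),0]);zv=np.array([0,0,-1.]);T=np.stack([np.cross(yv,zv),yv,zv],1)
    w=R.from_matrix(Rm.T@T).as_rotvec()/n
    # shift first then turn in each row: p = sum R0 Q^i t
    S=sum((R.from_rotvec(w*i).as_matrix() for i in range(n)),np.zeros((3,3)))
    t=np.linalg.solve(S,Rm.T@(np.array([x,y,z])-s['tcp_pos']))
    print('rows',n,'shift mm',(t*1e3).round(2),'rot deg',np.degrees(w).round(2))
E
python3 - <<'E'
from h import *
s=manip.get_state()
goto(.591,-.2125,.2,30,17)
E
```

```text
rows 17 shift mm [ 6.86 -2.88  0.23] rot deg [-0.14 -0.34 -8.85]
```

```bash
python3 - <<'E'
from h import *
goto(.591,-.2125,.2,24,18)
E
```

```text
rows 18 shift mm [ 6.19 -2.93  0.21] rot deg [-0.14 -0.31 -8.02]
```

Request:
servo_tool --moves '[{"x": 0.0062, "y": -0.0029, "z": 0.0002, "rx": -0.14, "ry": -0.31, "rz": -8.02, "fingers": 0.6}, {"x": 0.0062, "y": -0.0029, "z": 0.0002, "rx": -0.14, "ry": -0.31, "rz": -8.02, "fingers": 0.6}, {"x": 0.0062, "y": -0.0029, "z": 0.0002, "rx": -0.14, "ry": -0.31, "rz": -8.02, "fingers": 0.6}, {"x": 0.0062, "y": -0.0029, "z": 0.0002, "rx": -0.14, "ry": -0.31, "rz": -8.02, "fingers": 0.6}, {"x": 0.0062, "y": -0.0029, "z": 0.0002, "rx": -0.14, "ry": -0.31, "rz": -8.02, "fingers": 0.6}, {"x": 0.0062, "y": -0.0029, "z": 0.0002, "rx": -0.14, "ry": -0.31, "rz": -8.02, "fingers": 0.6}, {"x": 0.0062, "y": -0.0029, "z": 0.0002, "rx": -0.14, "ry": -0.31, "rz": -8.02, "fingers": 0.6}, {"x": 0.0062, "y": -0.0029, "z": 0.0002, "rx": -0.14, "ry": -0.31, "rz": -8.02, "fingers": 0.6}, {"x": 0.0062, "y": -0.0029, "z": 0.0002, "rx": -0.14, "ry": -0.31, "rz": -8.02, "fingers": 0.6}, {"x": 0.0062, "y": -0.0029, "z": 0.0002, "rx": -0.14, "ry": -0.31, "rz": -8.02, "fingers": 0.6}, {"x": 0.0062, "y": -0.0029, "z": 0.0002, "rx": -0.14, "ry": -0.31, "rz": -8.02, "fingers": 0.6}, {"x": 0.0062, "y": -0.0029, "z": 0.0002, "rx": -0.14, "ry": -0.31, "rz": -8.02, "fingers": 0.6}, {"x": 0.0062, "y": -0.0029, "z": 0.0002, "rx": -0.14, "ry": -0.31, "rz": -8.02, "fingers": 0.6}, {"x": 0.0062, "y": -0.0029, "z": 0.0002, "rx": -0.14, "ry": -0.31, "rz": -8.02, "fingers": 0.6}, {"x": 0.0062, "y": -0.0029, "z": 0.0002, "rx": -0.14, "ry": -0.31, "rz": -8.02, "fingers": 0.6}, {"x": 0.0062, "y": -0.0029, "z": 0.0002, "rx": -0.14, "ry": -0.31, "rz": -8.02, "fingers": 0.6}, {"x": 0.0062, "y": -0.0029, "z": 0.0002, "rx": -0.14, "ry": -0.31, "rz": -8.02, "fingers": 0.6}, {"x": 0.0062, "y": -0.0029, "z": 0.0002, "rx": -0.14, "ry": -0.31, "rz": -8.02, "fingers": 0.6}, {"x": 0, "y": 0, "z": 0, "rx": 0, "ry": 0, "rz": 0, "fingers": 0.6}]'

```text
time: 5.9
tcp_pos: [0.5902, -0.2119, 0.2002]
tool_rot: [-1.709, -2.633, 0.003]
ft_force: [-0.7, 0.3, 0.2]
width: 0.0513
```

```bash
python3 - <<'E'
from h import *
p=imaging.read_camera('wrist');save(p,'w2.png')
for l in ['probe','stand']:print(l,[(np.round(np.array(x['xy'])*[640,480],1).tolist(),round(x['p'],2)) for x in imaging.boxes_of(p,l)[:3]])
print(proj(p,[[.591,-.2125,.074],[.591,-.2125,.036]]))
plan(.591,-.2125,.20,24)
E
```

```text
probe [([314.6, 226.4], 0.89)]
stand [([313.3, 258.7], 0.75)]
[[316.34840319 232.21428072]
 [316.20890618 216.35380645]]
tcp [ 0.5911 -0.2128  0.2002] jaw 23.86 tilt 0.13 shift mm(cur axes) [0.3 0.  0.2] rz deg -0.14 q [-0.34  0.46  0.04  1.15 -0.    0.81] F [ 0.2 -0.2 -0.2] w 0.0515 t 6.05
```

View pics/w2.png

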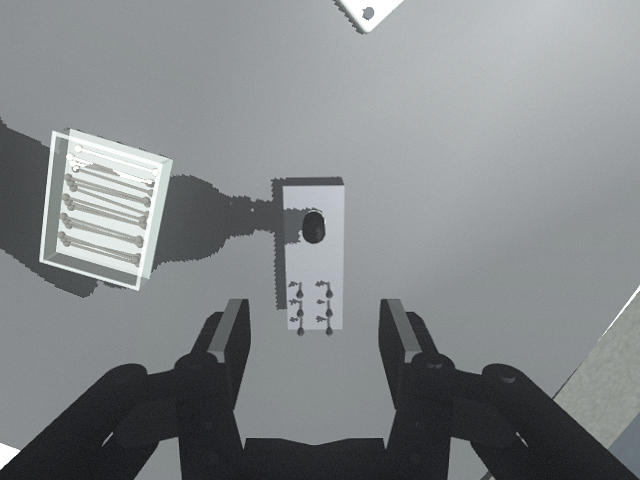

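Wrist view: tray at left (105,210), stand upright in the picture, probe at (314,226), burs below at (285–335, 290–330), and the jaws line up with the stand's x.

```bash
cat >> h.py <<'E'
from scipy.optimize import least_squares
def cyl(p,x,y,z0,z1,r):
    a=np.linspace(0,2*np.pi,60);P=np.array([[x+r*np.cos(t),y+r*np.sin(t),z] for z in (z0,z1) for t in a])
    m=np.zeros((1920,2560),np.uint8);cv2.fillConvexPoly(m,cv2.convexHull(np.float32(proj(p,P)*4+1.5)).astype(int),1)
    return cv2.resize(m.astype(np.float32),(640,480),interpolation=cv2.INTER_AREA)
def fitcyl(p,mask,x,y,z0,z1,r):
    ys,xs=np.nonzero(mask);c=np.array([xs.mean(),ys.mean()])
    def f(v):
        m=cyl(p,v[0],v[1],z0,z1,r);Y,X=np.mgrid[:480,:640];return np.array([(m*X).sum(),(m*Y).sum()])/m.sum()-c
    v=least_squares(f,[x,y],diff_step=2e-3).x;m=cyl(p,*v,z0,z1,r)>.5
    print('fit',v.round(4),'area',mask.sum(),m.sum(),'IoU',round((m&mask).sum()/(m|mask).sum(),3));return v
E
python3 - <<'E'
from h import *
p=imaging.read_camera('wrist');g=p['pixels'].max(2)
print(g[215:250:3,314],g[230,296:332])
for th in (55,70,85):
    m=np.zeros((480,640),np.uint8);m[200:255,290:340]=g[200:255,290:340]<th
    n,l,st,_=cv2.connectedComponentsWithStats(m);k=1+np.argmax(st[1:,4]);print(st[k]);v=fitcyl(p,l==k,.591,-.2125,.036,.074,.008)
goto(v[0],v[1],.058,24,5)
E
```

```text
[ 61  59  64  53  57  57  62  59  57 184 189 187] [ 98  94 120 141 148 123  46  58  58  63  56  54  55  54  59  63  61  60
  57  55  59  68  76  76  72  66  60  52 135 199 193 195 198 194 197 196]
[302 226   7  14  22]
fit [ 0.5864 -0.2222] area 22 778 IoU 0.028
[302 210  22  31 531]
fit [ 0.5893 -0.2146] area 531 762 IoU 0.697
[301 210  23  31 587]
fit [ 0.5896 -0.2148] area 587 763 IoU 0.769
rows 5 shift mm [-0.21 -0.39 28.43] rot deg [-0.03  0.   -0.02]
```

Request:
servo_tool --moves '[{"x": 0, "y": -0.001, "z": 0.03, "rx": 0, "ry": 0, "rz": 0, "fingers": 0.6}, {"x": 0, "y": -0.001, "z": 0.03, "rx": 0, "ry": 0, "rz": 0, "fingers": 0.6}, {"x": 0, "y": 0, "z": 0.03, "rx": 0, "ry": 0, "rz": 0, "fingers": 0.6}, {"x": 0, "y": 0, "z": 0.01, "rx": 0, "ry": 0, "rz": 0, "fingers": 0.6}, {"x": 0, "y": 0, "z": 0, "rx": 0, "ry": 0, "rz": 0, "fingers": 0.6}]'

```text
time: 6.6
tcp_pos: [0.5876, -0.2133, 0.0984]
tool_rot: [-1.709, -2.629, 0.004]
ft_force: [-0.4, 0.3, -0.9]
width: 0.0515
```

```bash
python3 - <<'E'
from h import *
p=imaging.read_camera('wrist');save(p,'w3.png');g=p['pixels'].max(2)
q=proj(p,[[.5896,-.2138,.074],[.5896,-.2138,.036]]);print(q)
x,y=q[0].astype(int)
for th in (80,100):
    m=np.zeros((480,640),np.uint8);m[y-60:y+40,x-40:x+40]=g[y-60:y+40,x-40:x+40]<th
    n,l,st,_=cv2.connectedComponentsWithStats(m);k=1+np.argmax(st[1:,4]);print(st[k]);v=fitcyl(p,l==k,.59,-.2135,.036,.074,.008)
plan(v[0],v[1],.058,24)
c=p['pixels'][y-70:y+50,x-80:x+80,::-1];cv2.imwrite('pics/w3c.png',cv2.resize(c,None,fx=3,fy=3))
E
```

```text
[[319.86782569 309.14132498]
 [319.21638755 272.35892253]]
[ 302  266   36   57 1687]
fit [ 0.5898 -0.2147] area 1687 2164 IoU 0.78
[ 301  266   38   57 1757]
fit [ 0.5897 -0.2147] area 1757 2160 IoU 0.798
tcp [ 0.5888 -0.2137  0.1001] jaw 23.95 tilt 0.18 shift mm(cur axes) [-1.3  0.5 42.1] rz deg -0.05 q [-0.35  0.53 -0.13  0.92 -0.    0.81] F [1.  0.3 0.1] w 0.0509 t 6.65
```

View pics/w3c.png

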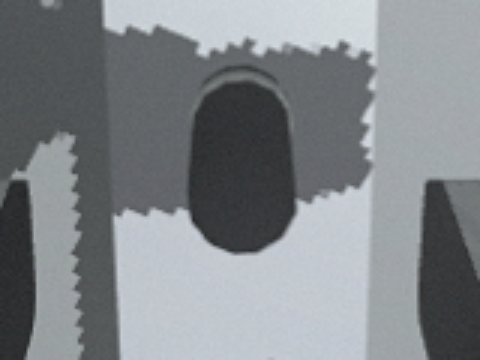

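The crop shows the black handle midway between the pads at crop (243,165), its round top edge at row 253, with the pads clear on both sides.

Request:
servo_tool --moves '[{"x": 0, "y": 0.0005, "z": 0.02, "rx": 0, "ry": 0, "rz": 0, "fingers": 0.6}, {"x": 0, "y": 0, "z": 0.02, "rx": 0, "ry": 0, "rz": 0, "fingers": 0.6}, {"x": 0, "y": 0, "z": 0.002, "rx": 0, "ry": 0, "rz": 0, "fingers": 0.6}, {"x": 0, "y": 0, "z": 0, "rx": 0, "ry": 0, "rz": 0, "fingers": 0.6}, {"x": 0, "y": 0, "z": 0, "rx": 0, "ry": 0, "rz": 0, "fingers": 0}, {"x": 0, "y": 0, "z": 0, "rx": 0, "ry": 0, "rz": 0, "fingers": 0}, {"x": 0, "y": 0, "z": 0, "rx": 0, "ry": 0, "rz": 0, "fingers": 0}, {"x": 0, "y": 0, "z": 0, "rx": 0, "ry": 0, "rz": 0, "fingers": 0}, {"x": 0, "y": 0, "z": 0, "rx": 0, "ry": 0, "rz": 0, "fingers": 0}, {"x": 0, "y": 0, "z": 0, "rx": 0, "ry": 0, "rz": 0, "fingers": 0}]' --squeeze 40

```text
time: 7.65
tcp_pos: [0.5901, -0.2137, 0.0596]
tool_rot: [1.711, 2.634, -0.002]
ft_force: [-0.7, 0.3, 5.7]
width: 0.0148
```

```bash
python3 - <<'E'
from h import *
plan(.535,.016,.17,-24)
E
```

```text
tcp [ 0.5901 -0.2137  0.0596] jaw 24.0 tilt 0.1 shift mm(cur axes) [ 232.1   43.  -110.8] rz deg 48.0 q [-0.35  0.56 -0.18  0.83 -0.    0.81] F [-0.7  0.3  5.7] w 0.0148 t 7.65
```

Request:
servo_tool --moves '[{"x": 0, "y": 0, "z": -0.01, "rx": 0, "ry": 0, "rz": 0, "fingers": 0}, {"x": 0, "y": 0, "z": -0.02, "rx": 0, "ry": 0, "rz": 0, "fingers": 0}, {"x": 0, "y": 0, "z": -0.03, "rx": 0, "ry": 0, "rz": 0, "fingers": 0}, {"x": 0, "y": 0, "z": -0.03, "rx": 0, "ry": 0, "rz": 0, "fingers": 0}, {"x": 0, "y": 0, "z": -0.02, "rx": 0, "ry": 0, "rz": 0, "fingers": 0}, {"x": 0, "y": 0, "z": 0, "rx": 0, "ry": 0, "rz": 0, "fingers": 0}]'

```text
time: 8.25
tcp_pos: [0.5914, -0.214, 0.1721]
tool_rot: [1.708, 2.631, -0.001]
ft_force: [1.2, -0.0, -0.7]
width: 0.0147
```

```bash
python3 - <<'E'
from h import *
plan(.535,.016,.17,-24)
goto(.520,-.025,.170,-24,14)
p=imaging.read_camera('wrist');save(p,'w4.png')
E
```

```text
tcp [ 0.5914 -0.214   0.1721] jaw 24.0 tilt 0.28 shift mm(cur axes) [233.   42.    1.2] rz deg 48.0 q [-0.35  0.47 -0.02  1.08 -0.    0.81] F [ 1.2 -0.  -0.7] w 0.0147 t 8.25
rows 14 shift mm [14.05 -4.83  0.11] rot deg [0.02 0.01 3.43]
```

```bash
python3 - <<'E'
from h import *
goto(.535,.016,.160,-24,12)
E
```

```text
rows 12 shift mm [19.85 -4.06  0.81] rot deg [0.   0.01 4.  ]
```

Request:
servo_tool --moves '[{"x": 0.0198, "y": -0.0041, "z": 0.0008, "rx": 0, "ry": 0, "rz": 4, "fingers": 0}, {"x": 0.0198, "y": -0.0041, "z": 0.0008, "rx": 0, "ry": 0, "rz": 4, "fingers": 0}, {"x": 0.0198, "y": -0.0041, "z": 0.0008, "rx": 0, "ry": 0, "rz": 4, "fingers": 0}, {"x": 0.0198, "y": -0.0041, "z": 0.0008, "rx": 0, "ry": 0, "rz": 4, "fingers": 0}, {"x": 0.0198, "y": -0.0041, "z": 0.0008, "rx": 0, "ry": 0, "rz": 4, "fingers": 0}, {"x": 0.0198, "y": -0.0041, "z": 0.0008, "rx": 0, "ry": 0, "rz": 4, "fingers": 0}, {"x": 0.0198, "y": -0.0041, "z": 0.0008, "rx": 0, "ry": 0, "rz": 4, "fingers": 0}, {"x": 0.0198, "y": -0.0041, "z": 0.0008, "rx": 0, "ry": 0, "rz": 4, "fingers": 0}, {"x": 0.0198, "y": -0.0041, "z": 0.0008, "rx": 0, "ry": 0, "rz": 4, "fingers": 0}, {"x": 0.0198, "y": -0.0041, "z": 0.0008, "rx": 0, "ry": 0, "rz": 4, "fingers": 0}, {"x": 0.0198, "y": -0.0041, "z": 0.0008, "rx": 0, "ry": 0, "rz": 4, "fingers": 0}, {"x": 0.0198, "y": -0.0041, "z": 0.0008, "rx": 0, "ry": 0, "rz": 4, "fingers": 0}, {"x": 0, "y": 0, "z": 0, "rx": 0, "ry": 0, "rz": 0, "fingers": 0}, {"x": 0, "y": 0, "z": 0, "rx": 0, "ry": 0, "rz": 0, "fingers": 0}]'

```text
time: 9.7
tcp_pos: [0.5325, 0.0158, 0.1573]
tool_rot: [-2.632, -1.713, 0.008]
ft_force: [0.0, 0.0, 0.5]
width: 0.0148
```

```bash
python3 - <<'E'
from h import *
p=imaging.read_camera('wrist');save(p,'w5.png')
s=manip.get_state();plan(.535,.016,.16,-24)
print(proj(p,[[.535,.016,.05],s['tcp_pos'],s['tcp_pos']-[0,0,.0236],s['tcp_pos']-[0,0,.0516]]).round(1))
for l in ['probe','port','wheel_center','grip_mid']:print(l,[(np.round(np.array(x['xy'])*[640,480],1).tolist(),round(x['p'],2)) for x in imaging.boxes_of(p,l)[:2]])
E
```

```text
tcp [0.5327 0.0153 0.1576] jaw -23.95 tilt 0.27 shift mm(cur axes) [ 1.5  1.9 -2.5] rz deg 0.05 q [ 0.03  0.33 -0.29  0.96 -0.    2.02] F [-0.3  0.4  0.5] w 0.0146 t 9.75
[[318.3 237.5]
 [315.1 339.7]
 [315.1 307.4]
 [315.2 278.7]]
probe [([314.8, 335.5], 0.64)]
port [([315.5, 140.3], 0.78)]
wheel_center [([302.0, 58.4], 0.7)]
grip_mid []
```

View pics/w5.png

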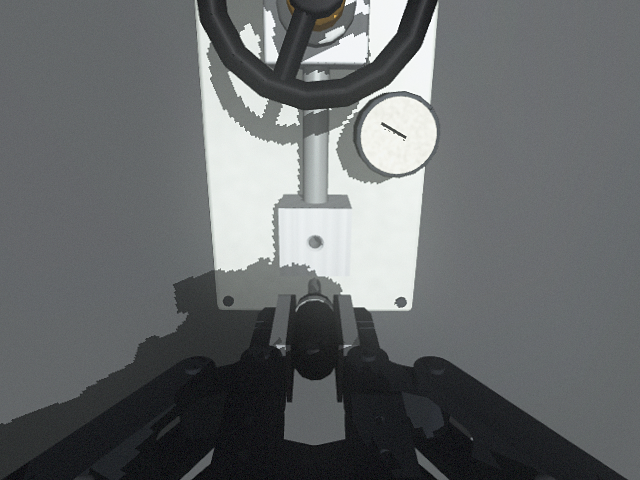

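Wrist view: port mouth at (315.5,242) in the block, held probe hanging straight with its tip at (314.5,279), wheel rim above, and the plate square to the picture. That tip matches the projected (315.2,278.7).

```bash
python3 - <<'E'
from h import *
for i in range(2):
    p=imaging.read_camera('wrist');g=p['pixels'].astype(int).min(2)
    r=g[230:254,302:330]; m=(r<150).astype(np.uint8);n,l,st,c=cv2.connectedComponentsWithStats(m)
    k=1+np.argmax(st[1:,4]);print(st[1:].tolist());uv=c[k]+[302,230];P=onz(p,uv,.05);print(uv.round(2),P.round(4))
    # tip column
    print(g[284:292:3,303:328].tolist())
e=lambda u,v:onz(p,[u,v],.05)
d=e(350,270)-e(350,210);print('edge yaw',np.degrees(np.arctan2(d[1],d[0])))
d=onz(p,[401,302],.012)-onz(p,[228,301],.012);print('holes dir',d,np.degrees(np.arctan2(d[1],d[0])))
plan(P[0],P[1],.108,-24)
E
```

```text
[[5, 5, 14, 12, 124]]
[313.02 240.67] [0.5321 0.0143 0.05  ]
[[116, 119, 119, 123, 111, 95, 78, 82, 90, 92, 97, 100, 102, 104, 97, 83, 82, 97, 118, 123, 121, 122, 123, 124, 124], [121, 121, 118, 120, 113, 89, 74, 79, 82, 86, 92, 98, 98, 89, 81, 80, 80, 92, 115, 122, 123, 121, 123, 118, 122], [119, 117, 119, 122, 114, 91, 75, 79, 79, 81, 83, 85, 78, 85, 85, 79, 81, 88, 114, 121, 121, 120, 120, 124, 121]]
[[5, 5, 14, 12, 126]]
[313.06 240.8 ] [0.5322 0.0143 0.05  ]
[[118, 115, 120, 121, 115, 94, 77, 85, 90, 96, 95, 100, 104, 108, 97, 79, 76, 97, 119, 122, 122, 121, 126, 121, 123], [122, 121, 119, 120, 116, 87, 76, 79, 79, 88, 99, 101, 108, 96, 84, 79, 81, 91, 114, 124, 122, 120, 122, 124, 124], [118, 120, 123, 123, 110, 92, 70, 75, 80, 81, 82, 81, 82, 82, 77, 82, 75, 83, 111, 120, 118, 122, 117, 118, 121]]
edge yaw -112.40308018448813
holes dir [ 0.11942994 -0.0541625   0.        ] -24.39470052157723
tcp [0.5335 0.0151 0.1585] jaw -24.04 tilt 0.15 shift mm(cur axes) [-1.2 -0.7 50.5] rz deg -0.04 q [ 0.03  0.33 -0.28  0.96 -0.    2.02] F [ 0.1  0.3 -0.5] w 0.0146 t 10.05
```

Request:
servo_tool --moves '[{"x": -0.001, "y": -0.0005, "z": 0.01, "rx": 0, "ry": 0, "rz": 0, "fingers": 0}, {"x": 0, "y": 0, "z": 0.02, "rx": 0, "ry": 0, "rz": 0, "fingers": 0}, {"x": 0, "y": 0, "z": 0.014, "rx": 0, "ry": 0, "rz": 0, "fingers": 0}, {"x": 0, "y": 0, "z": 0, "rx": 0, "ry": 0, "rz": 0, "fingers": 0}, {"x": 0, "y": 0, "z": 0, "rx": 0, "ry": 0, "rz": 0, "fingers": 0}, {"x": 0, "y": 0, "z": 0, "rx": 0, "ry": 0, "rz": 0, "fingers": 0}]'

```text
time: 10.65
tcp_pos: [0.5332, 0.0149, 0.1151]
tool_rot: [-2.635, -1.711, 0.002]
ft_force: [-0.8, 0.2, -0.1]
width: 0.015
```

```bash
python3 - <<'E'
from h import *
S=[]
for i in range(5):
    p=imaging.read_camera('wrist');S.append(manip.get_state()['tcp_pos'])
print(np.array(S).round(4).tolist(),np.mean(S,0))
save(p,'w6.png');t=np.mean(S,0)
print(proj(p,[[.5321,.0143,.05],t,t-[0,0,.0236],t-[0,0,.0516]]).round(1))
c=p['pixels'][200:300,250:380,::-1];cv2.imwrite('pics/w6c.png',cv2.resize(c,None,fx=6,fy=6,interpolation=cv2.INTER_CUBIC))
plan(.5321,.0143,.074,-24)
E
```

```text
[[0.5333, 0.015, 0.1153], [0.5333, 0.015, 0.1153], [0.5332, 0.015, 0.1152], [0.5331, 0.015, 0.1152], [0.533, 0.015, 0.1151]] [0.5331803  0.01498439 0.11521151]
[[312.9 268.9]
 [314.3 338.6]
 [314.3 306.6]
 [314.3 278.1]]
tcp [0.533  0.015  0.1151] jaw -23.99 tilt 0.08 shift mm(cur axes) [-1.  -0.5 41.1] rz deg 0.01 q [ 0.03  0.37 -0.35  0.85 -0.    2.02] F [ 0.2  0.2 -0.8] w 0.0149 t 10.9
```

View pics/w6c.png

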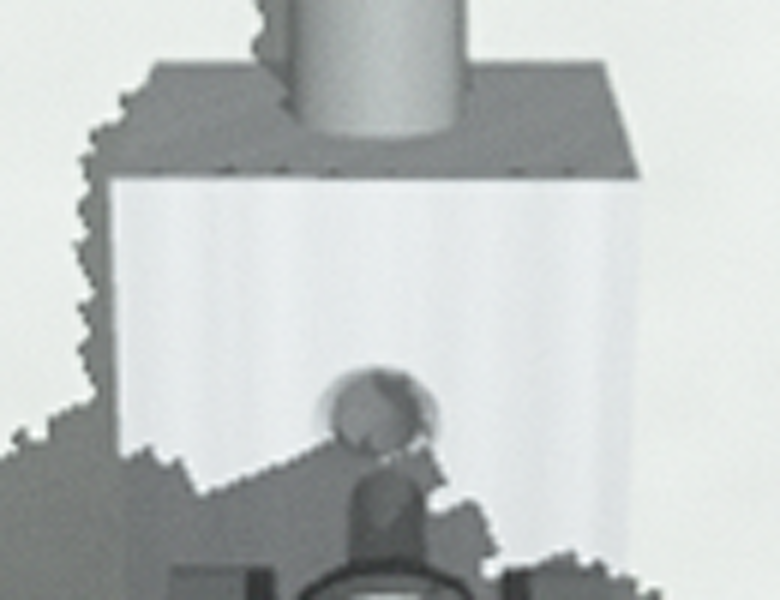

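The crop shows the port mouth at (379,411) and the pin tip at (388,500), so the pin is about 0.8 mm to the right. I'll correct that and go in.

Request:
servo_tool --moves '[{"x": -0.0009, "y": -0.0007, "z": 0, "rx": 0, "ry": 0, "rz": 0, "fingers": 0}, {"x": 0, "y": 0, "z": 0.005, "rx": 0, "ry": 0, "rz": 0, "fingers": 0}, {"x": 0, "y": 0, "z": 0.005, "rx": 0, "ry": 0, "rz": 0, "fingers": 0}, {"x": 0, "y": 0, "z": 0.003, "rx": 0, "ry": 0, "rz": 0, "fingers": 0}, {"x": 0, "y": 0, "z": 0.003, "rx": 0, "ry": 0, "rz": 0, "fingers": 0}, {"x": 0, "y": 0, "z": 0.003, "rx": 0, "ry": 0, "rz": 0, "fingers": 0}, {"x": 0, "y": 0, "z": 0.003, "rx": 0, "ry": 0, "rz": 0, "fingers": 0}, {"x": 0, "y": 0, "z": 0, "rx": 0, "ry": 0, "rz": 0, "fingers": 0}, {"x": 0, "y": 0, "z": 0, "rx": 0, "ry": 0, "rz": 0, "fingers": 0}]'

```text
time: 11.8
tcp_pos: [0.5315, 0.0144, 0.0924]
tool_rot: [-2.634, -1.711, 0.004]
ft_force: [0.5, 0.6, -0.3]
width: 0.0145
```

Request:
servo_tool --moves '[{"x": 0, "y": 0, "z": 0.004, "rx": 0, "ry": 0, "rz": 0, "fingers": 0}, {"x": 0, "y": 0, "z": 0.004, "rx": 0, "ry": 0, "rz": 0, "fingers": 0}, {"x": 0, "y": 0, "z": 0.004, "rx": 0, "ry": 0, "rz": 0, "fingers": 0}, {"x": 0, "y": 0, "z": 0.003, "rx": 0, "ry": 0, "rz": 0, "fingers": 0}, {"x": 0, "y": 0, "z": 0.002, "rx": 0, "ry": 0, "rz": 0, "fingers": 0}, {"x": 0, "y": 0, "z": 0.002, "rx": 0, "ry": 0, "rz": 0, "fingers": 0}, {"x": 0, "y": 0, "z": 0, "rx": 0, "ry": 0, "rz": 0, "fingers": 0}, {"x": 0, "y": 0, "z": 0, "rx": 0, "ry": 0, "rz": 0, "fingers": 0}]'

```text
time: 12.6
tcp_pos: [0.5314, 0.0144, 0.0736]
tool_rot: [-2.634, -1.711, 0.004]
ft_force: [-1.0, 0.4, 1.6]
width: 0.0149
```

Request:
servo_tool --moves '[{"x": 0, "y": 0, "z": 0.001, "rx": 0, "ry": 0, "rz": 0, "fingers": 0}, {"x": 0, "y": 0, "z": 0.001, "rx": 0, "ry": 0, "rz": 0, "fingers": 0}, {"x": 0, "y": 0, "z": 0, "rx": 0, "ry": 0, "rz": 0, "fingers": 0}]'

```text
time: 12.9
tcp_pos: [0.5315, 0.0144, 0.0735]
tool_rot: [-2.635, -1.711, 0.002]
ft_force: [-5.2, 0.2, 15.9]
width: 0.0146
```

Request:
servo_tool --moves '[{"x": 0, "y": 0, "z": -0.002, "rx": 0, "ry": 0, "rz": 0, "fingers": 0}, {"x": 0, "y": 0, "z": 0, "rx": 0, "ry": 0, "rz": 0, "fingers": 0.6}, {"x": 0, "y": 0, "z": 0, "rx": 0, "ry": 0, "rz": 0, "fingers": 0.6}, {"x": 0, "y": 0, "z": 0, "rx": 0, "ry": 0, "rz": 0, "fingers": 0.6}, {"x": 0, "y": 0, "z": 0, "rx": 0, "ry": 0, "rz": 0, "fingers": 0.6}, {"x": 0, "y": 0, "z": -0.02, "rx": 0, "ry": 0, "rz": 0, "fingers": 0.6}, {"x": 0, "y": 0, "z": -0.04, "rx": 0, "ry": 0, "rz": 0, "fingers": 0.6}, {"x": 0, "y": 0, "z": -0.04, "rx": 0, "ry": 0, "rz": 0, "fingers": 0.6}, {"x": 0, "y": 0, "z": -0.04, "rx": 0, "ry": 0, "rz": 0, "fingers": 0.6}, {"x": 0, "y": 0, "z": 0, "rx": 0, "ry": 0, "rz": 0, "fingers": 0.6}]'

```text
time: 13.9
tcp_pos: [0.5355, 0.0146, 0.2192]
tool_rot: [2.631, 1.708, 0.011]
ft_force: [0.1, -1.0, 0.4]
width: 0.0515
```

```bash
python3 - <<'E'
from h import *
p=imaging.read_camera('wrist');save(p,'w7.png')
q=proj(p,[[.5321,.0143,.088],[.5321,.0143,.050]]);print(q)
g=p['pixels'].max(2);x,y=q.mean(0).astype(int)
for th in (80,110):
    m=np.zeros((480,640),np.uint8);m[y-40:y+40,x-30:x+30]=g[y-40:y+40,x-30:x+30]<th
    n,l,st,_=cv2.connectedComponentsWithStats(m);k=1+np.argmax(st[1:,4]);print(st[k]);fitcyl(p,l==k,.532,.0143,.05,.088,.008)
plan(.575,.1766,.21,-24)
goto(.575,.1766,.22,-24,8)
E
```

```text
[[307.88244114 231.11184168]
 [308.17621441 215.77204772]]
[300 232  19   9  33]
fit [0.529  0.0048] area 33 749 IoU 0.044
[296 210  23  31 571]
fit [0.5313 0.0136] area 571 733 IoU 0.779
tcp [0.5341 0.0146 0.2165] jaw -24.0 tilt 0.25 shift mm(cur axes) [164.6 -28.6   6.6] rz deg 0.0 q [ 0.03  0.29 -0.19  1.09 -0.    2.02] F [-0.2  0.5 -0.7] w 0.0515 t 13.95
rows 8 shift mm [20.58 -3.57 -0.43] rot deg [ 0.03 -0.01  0.  ]
```

Request:
servo_tool --moves '[{"x": 0.0205, "y": -0.0036, "z": 0, "rx": 0, "ry": 0, "rz": 0, "fingers": 0.6}, {"x": 0.0205, "y": -0.0036, "z": 0, "rx": 0, "ry": 0, "rz": 0, "fingers": 0.6}, {"x": 0.0205, "y": -0.0036, "z": 0, "rx": 0, "ry": 0, "rz": 0, "fingers": 0.6}, {"x": 0.0205, "y": -0.0036, "z": 0, "rx": 0, "ry": 0, "rz": 0, "fingers": 0.6}, {"x": 0.0205, "y": -0.0036, "z": 0, "rx": 0, "ry": 0, "rz": 0, "fingers": 0.6}, {"x": 0.0205, "y": -0.0036, "z": 0, "rx": 0, "ry": 0, "rz": 0, "fingers": 0.6}, {"x": 0.0205, "y": -0.0036, "z": 0, "rx": 0, "ry": 0, "rz": 0, "fingers": 0.6}, {"x": 0.0205, "y": -0.0036, "z": 0, "rx": 0, "ry": 0, "rz": 0, "fingers": 0.6}, {"x": 0, "y": 0, "z": 0, "rx": 0, "ry": 0, "rz": 0, "fingers": 0.6}, {"x": 0, "y": 0, "z": 0, "rx": 0, "ry": 0, "rz": 0, "fingers": 0.6}, {"x": 0, "y": 0, "z": 0, "rx": 0, "ry": 0, "rz": 0, "fingers": 0.6}]'

```text
time: 15.05
tcp_pos: [0.5715, 0.1752, 0.2124]
tool_rot: [-2.634, -1.71, 0.007]
ft_force: [-0.1, -0.7, 0.2]
width: 0.0512
```

```bash
python3 - <<'E'
from h import *
p=imaging.read_camera('wrist');save(p,'w8.png')
plan(.575,.1766,.13,-24)
print(proj(p,[[.575,.1766,.151],[.575,.1766,.105],[.5854,.1329,.095]]).round(1))
for l in ['grip','wheel_center','grip_mid']:print(l,[(np.round(np.array(x['xy'])*[640,480],1).tolist(),round(x['p'],2)) for x in imaging.boxes_of(p,l)[:2]])
E
```

```text
tcp [0.5716 0.1751 0.2127] jaw -24.05 tilt 0.24 shift mm(cur axes) [ 3.   2.7 82.6] rz deg -0.05 q [ 0.3   0.4  -0.02  1.15 -0.    2.29] F [-0.2  0.9  0.4] w 0.0509 t 15.1
[[319.7 264.7]
 [318.9 235.1]
 [359.8 281.3]]
grip [([316.6, 256.8], 0.86)]
wheel_center [([349.9, 273.9], 0.82)]
grip_mid [([317.0, 253.6], 0.95)]
```

View pics/w8.png

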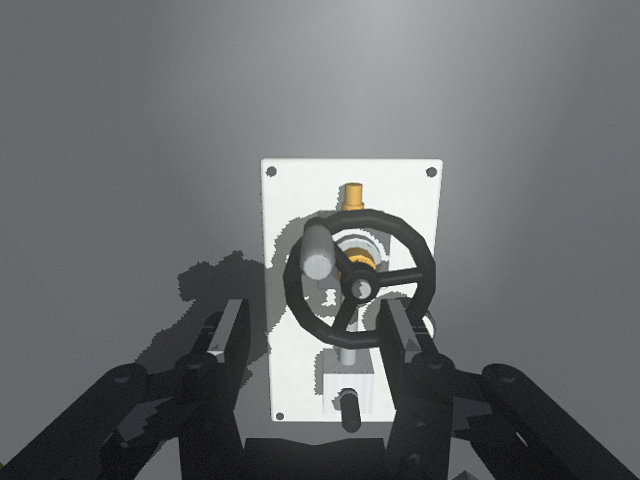

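Wrist view: handle top at (318,267), hub at (362,289), rim spanning columns 284–436 and rows 208–349, and the probe standing home at (349,410). Fit the rim and the handle.

```bash
python3 - <<'E'
from h import *
p=imaging.read_camera('wrist');g=cv2.GaussianBlur(p['pixels'].max(2),(3,3),0).astype(int)
c=np.array([360.,279]);pts=[]
for a in np.radians(np.arange(0,360,4)):
    d=np.array([np.cos(a),np.sin(a)])
    if 25<np.degrees(a)<75 or 195<np.degrees(a)<255: continue
    rr=np.arange(60,90,.5);v=np.array([g[int(round((c+r*d)[1])),int(round((c+r*d)[0]))] for r in rr])
    k=np.nonzero((v[:-1]<75)&(v[1:]>=75))[0]
    if len(k): pts.append(c+rr[k[-1]]*d)
pts=np.array(pts)
def hull(x,y,z):
    t=np.linspace(0,2*np.pi,120);ph=np.linspace(0,2*np.pi,16)
    P=np.array([[x+(.045+.006*np.cos(f))*np.cos(u),y+(.045+.006*np.cos(f))*np.sin(u),z+.006*np.sin(f)] for u in t for f in ph])
    return cv2.convexHull(np.float32(proj(p,P)))
f=lambda v:[cv2.pointPolygonTest(h,(float(a),float(b)),True) for h in [hull(v[0],v[1],.095)] for a,b in pts]
s=least_squares(f,[.585,.133],diff_step=2e-3,loss='soft_l1',f_scale=1);print('wheel',s.x.round(4),len(pts),'resid px',np.round(np.median(np.abs(f(s.x))),2))
# handle top ellipse: brighter disc
print(g[244:290:2,318]);print(g[268,294:344])
t=np.linspace(0,2*np.pi,60)
for x,y in ((.5735,.1755),):
    P=proj(p,[[x+.0095*np.cos(u),y+.0095*np.sin(u),.151] for u in t]);print(P.min(0),P.max(0),P.mean(0))
S=[manip.get_state()['tcp_pos'] for _ in range(3)];print(S[-1])
for uv in ((318,267),(318.5,266.5)): print(onz(p,uv,.151))
E
```

```text
wheel [0.5846 0.1328] 56 resid px 1.58
[111 113 120 129 140 160 190 188 188 187 186 183 184 182 183 181 181 172
 128 113 113 114 112]
[ 57  57  56  55  58  69  83 100 128 157 175 182 181 180 182 183 183 184
 185 185 184 182 181 182 184 184 184 184 185 186 187 185 182 179 174 157
 130 109  98  95  94  82  65  56  54  56  58  57  57  58]
[297.94725145 250.10866911] [335.56432681 284.74493943] [317.03655446 267.44693454]
[0.57211222 0.1753887  0.21338545]
[0.57423259 0.17559366 0.151     ]
[0.57457364 0.17574126 0.151     ]
```

Request:
servo_tool --moves '[{"x": 0.0005, "y": 0.001, "z": 0.03, "rx": 0, "ry": 0, "rz": 0, "fingers": 0.6}, {"x": 0, "y": 0, "z": 0.03, "rx": 0, "ry": 0, "rz": 0, "fingers": 0.6}, {"x": 0, "y": 0, "z": 0.02, "rx": 0, "ry": 0, "rz": 0, "fingers": 0.6}, {"x": 0, "y": 0, "z": 0.004, "rx": 0, "ry": 0, "rz": 0, "fingers": 0.6}, {"x": 0, "y": 0, "z": 0, "rx": 0, "ry": 0, "rz": 0, "fingers": 0.6}, {"x": 0, "y": 0, "z": 0, "rx": 0, "ry": 0, "rz": 0, "fingers": 0.6}]'

```text
time: 15.9
tcp_pos: [0.5741, 0.1762, 0.1306]
tool_rot: [-2.635, -1.711, 0.001]
ft_force: [0.2, -0.1, 0.1]
width: 0.0513
```

```bash
python3 - <<'E'
from h import *
for i in range(2): imaging.read_camera('wrist')
plan(.5735,.1758,.13,-24)
E
```

```text
tcp [0.5743 0.1763 0.1309] jaw -24.0 tilt 0.02 shift mm(cur axes) [-0.8 -0.5  0.9] rz deg -0.0 q [ 0.3   0.46 -0.16  0.95 -0.    2.29] F [ 0.1  0.8 -0.4] w 0.0514 t 16.0
```

Request:
servo_tool --moves '[{"x": -0.0005, "y": -0.0005, "z": 0.001, "rx": 0, "ry": 0, "rz": 0, "fingers": 0}, {"x": 0, "y": 0, "z": 0, "rx": 0, "ry": 0, "rz": 0, "fingers": 0}, {"x": 0, "y": 0, "z": 0, "rx": 0, "ry": 0, "rz": 0, "fingers": 0}, {"x": 0, "y": 0, "z": 0, "rx": 0, "ry": 0, "rz": 0, "fingers": 0}, {"x": 0, "y": 0, "z": 0, "rx": 0, "ry": 0, "rz": 0, "fingers": 0}, {"x": 0, "y": 0, "z": 0, "rx": 0, "ry": 0, "rz": 0, "fingers": 0}]' --squeeze 50

```text
time: 16.6
tcp_pos: [0.5729, 0.1757, 0.129]
tool_rot: [2.635, 1.711, -0.002]
ft_force: [0.4, -1.5, 6.0]
width: 0.0182
```

```bash
cat >> h.py <<'E'
def arc(a0,a1,n,c,r=.045):
    """world-angle arc about c in n rows as tool x,y shifts (jaw -24, pointing down); mm"""
    a=np.radians(np.linspace(a0,a1,n+1));P=np.stack([c[0]+r*np.cos(a),c[1]+r*np.sin(a)],1)
    d=np.diff(P,axis=0);j=np.radians(-24.0);ty=np.array([np.cos(j),np.sin(j)]);tx=np.array([-ty[1],ty[0]])
    for k,v in enumerate(d): print(k+1,(v@tx*1e3).round(1),(v@ty*1e3).round(1),end=' | ')
    print()
E
python3 - <<'E'
from h import *
s=manip.get_state();d=s['tcp_pos'][:2]-[.585,.133];print(d,np.hypot(*d),np.degrees(np.arctan2(d[1],d[0])));plan(.5735,.1758,.13,-24)
arc(104,-16,8,(.585,.133))
E
```

```text
[-0.01213733  0.04267354] 0.044366042605410744 105.87696682864377
tcp [0.5729 0.1757 0.129 ] jaw -24.01 tilt 0.09 shift mm(cur axes) [ 0.4  0.5 -1. ] rz deg -0.01 q [ 0.3   0.46 -0.16  0.95 -0.    2.29] F [ 0.4 -1.5  6. ] w 0.0182 t 16.6
1 6.0 10.1 | 2 3.1 11.3 | 3 0.1 11.7 | 4 -2.9 11.4 | 5 -5.8 10.2 | 6 -8.2 8.4 | 7 -10.1 6.0 | 8 -11.3 3.1 |
```

Request:
servo_tool --moves '[{"x": 0.006, "y": 0.0101, "z": 0, "rx": 0, "ry": 0, "rz": 0, "fingers": 0}, {"x": 0.0031, "y": 0.0113, "z": 0, "rx": 0, "ry": 0, "rz": 0, "fingers": 0}, {"x": 0.0001, "y": 0.0117, "z": 0, "rx": 0, "ry": 0, "rz": 0, "fingers": 0}, {"x": -0.0029, "y": 0.0114, "z": 0, "rx": 0, "ry": 0, "rz": 0, "fingers": 0}, {"x": -0.0058, "y": 0.0102, "z": 0, "rx": 0, "ry": 0, "rz": 0, "fingers": 0}, {"x": -0.0082, "y": 0.0084, "z": 0, "rx": 0, "ry": 0, "rz": 0, "fingers": 0}, {"x": -0.0101, "y": 0.006, "z": 0, "rx": 0, "ry": 0, "rz": 0, "fingers": 0}, {"x": -0.0113, "y": 0.0031, "z": 0, "rx": 0, "ry": 0, "rz": 0, "fingers": 0}, {"x": 0, "y": 0, "z": 0, "rx": 0, "ry": 0, "rz": 0, "fingers": 0}, {"x": 0, "y": 0, "z": 0, "rx": 0, "ry": 0, "rz": 0, "fingers": 0}]'

```text
time: 17.6
tcp_pos: [0.6274, 0.1185, 0.129]
tool_rot: [2.634, 1.708, -0.002]
ft_force: [1.5, -2.1, 5.1]
width: 0.0177
```

```bash
python3 - <<'E'
from h import *
s=manip.get_state();d=s['tcp_pos'][:2]-[.585,.133];print(d,np.hypot(*d),np.degrees(np.arctan2(d[1],d[0])));plan(.5735,.1758,.13,-24)
E
```

```text
[ 0.04241465 -0.01452104] 0.04483150053781421 -18.899100916044105
tcp [0.6274 0.1185 0.129 ] jaw -24.07 tilt 0.14 shift mm(cur axes) [ 30.3 -72.6  -1.2] rz deg -0.07 q [ 0.19  0.52 -0.05  1.   -0.    2.18] F [ 1.5 -2.1  5.1] w 0.0177 t 17.6
```

Request:
servo_tool --moves '[{"x": -0.002, "y": 0.0001, "z": 0, "rx": 0, "ry": 0, "rz": 0, "fingers": 0}, {"x": -0.002, "y": 0, "z": 0, "rx": 0, "ry": 0, "rz": 0, "fingers": 0}, {"x": 0, "y": 0, "z": 0, "rx": 0, "ry": 0, "rz": 0, "fingers": 0}, {"x": 0, "y": 0, "z": 0, "rx": 0, "ry": 0, "rz": 0, "fingers": 0}]'

```text
time: 18.0
tcp_pos: [0.6264, 0.1157, 0.129]
tool_rot: [2.634, 1.71, -0.0]
ft_force: [5.0, 0.2, 5.9]
width: 0.0179
```

Request:
servo_tool --moves '[{"x": -0.001, "y": 0, "z": 0, "rx": 0, "ry": 0, "rz": 0, "fingers": 0}, {"x": -0.001, "y": 0, "z": 0, "rx": 0, "ry": 0, "rz": 0, "fingers": 0}, {"x": 0, "y": 0, "z": 0, "rx": 0, "ry": 0, "rz": 0, "fingers": 0}, {"x": 0, "y": 0, "z": 0, "rx": 0, "ry": 0, "rz": 0, "fingers": 0}]'

```text
time: 18.4
tcp_pos: [0.6257, 0.1141, 0.129]
tool_rot: [2.634, 1.71, 0.0]
ft_force: [4.8, 1.2, 5.6]
width: 0.0178
```

Request:
servo_tool --moves '[{"x": -0.001, "y": 0, "z": 0, "rx": 0, "ry": 0, "rz": 0, "fingers": 0}, {"x": -0.001, "y": 0, "z": 0, "rx": 0, "ry": 0, "rz": 0, "fingers": 0}, {"x": 0, "y": 0, "z": 0, "rx": 0, "ry": 0, "rz": 0, "fingers": 0}, {"x": 0, "y": 0, "z": 0, "rx": 0, "ry": 0, "rz": 0, "fingers": 0}]'

```text
time: 18.8
tcp_pos: [0.6255, 0.1137, 0.129]
tool_rot: [-2.634, -1.712, -0.004]
ft_force: [5.8, 2.9, 4.6]
width: 0.0179
```

Request:
servo_tool --moves '[{"x": -0.001, "y": 0, "z": 0, "rx": 0, "ry": 0, "rz": 0, "fingers": 0}, {"x": -0.001, "y": 0, "z": 0, "rx": 0, "ry": 0, "rz": 0, "fingers": 0}, {"x": 0, "y": 0, "z": 0, "rx": 0, "ry": 0, "rz": 0, "fingers": 0}, {"x": 0, "y": 0, "z": 0, "rx": 0, "ry": 0, "rz": 0, "fingers": 0}]'

```text
time: 19.2
tcp_pos: [0.6255, 0.1135, 0.129]
tool_rot: [-2.632, -1.712, -0.009]
ft_force: [7.7, 8.1, 2.1]
width: 0.018
```

Request:
servo_tool --moves '[{"x": -0.001, "y": 0, "z": 0, "rx": 0, "ry": 0, "rz": 0, "fingers": 0}, {"x": -0.001, "y": 0, "z": 0, "rx": 0, "ry": 0, "rz": 0, "fingers": 0}, {"x": 0, "y": 0, "z": 0, "rx": 0, "ry": 0, "rz": 0, "fingers": 0}, {"x": 0, "y": 0, "z": 0, "rx": 0, "ry": 0, "rz": 0, "fingers": 0}, {"x": 0, "y": 0, "z": 0, "rx": 0, "ry": 0, "rz": 0, "fingers": 0}]'

```text
time: 19.7
tcp_pos: [0.6254, 0.1134, 0.129]
tool_rot: [-2.629, -1.712, -0.013]
ft_force: [9.4, 12.2, 0.7]
width: 0.0176
```

```bash
python3 - <<'E'
from h import *
s=manip.get_state();d=s['tcp_pos'][:2]-[.585,.133];print(d,np.hypot(*d),np.degrees(np.arctan2(d[1],d[0])));plan(.6255,.1136,.129,-24)
arc(-24.5,335.5,20,(.585,.133))
E
```

```text
[ 0.04043492 -0.0196456 ] 0.04495477847800842 -25.91314198461328
tcp [0.6254 0.1134 0.129 ] jaw -23.86 tilt 0.54 shift mm(cur axes) [ 0.3 -0.   0. ] rz deg 0.14 q [ 0.18  0.51 -0.07  0.98  0.01  2.16] F [ 9.4 12.2  0.7] w 0.0176 t 19.7
1 13.9 -2.1 | 2 12.6 -6.3 | 3 10.0 -9.9 | 4 6.5 -12.5 | 5 2.3 -13.9 | 6 -2.1 -13.9 | 7 -6.3 -12.6 | 8 -9.9 -10.0 | 9 -12.5 -6.5 | 10 -13.9 -2.3 | 11 -13.9 2.1 | 12 -12.6 6.3 | 13 -10.0 9.9 | 14 -6.5 12.5 | 15 -2.3 13.9 | 16 2.1 13.9 | 17 6.3 12.6 | 18 9.9 10.0 | 19 12.5 6.5 | 20 13.9 2.3 |
```

Request:
servo_tool --moves '[{"x": 0.005, "y": 0, "z": 0, "rx": 0, "ry": 0, "rz": 0, "fingers": 0}, {"x": 0.0139, "y": -0.0021, "z": 0, "rx": 0, "ry": 0, "rz": 0, "fingers": 0}, {"x": 0.0126, "y": -0.0063, "z": 0, "rx": 0, "ry": 0, "rz": 0, "fingers": 0}, {"x": 0.01, "y": -0.0099, "z": 0, "rx": 0, "ry": 0, "rz": 0, "fingers": 0}, {"x": 0.0065, "y": -0.0125, "z": 0, "rx": 0, "ry": 0, "rz": 0, "fingers": 0}, {"x": 0.0023, "y": -0.0139, "z": 0, "rx": 0, "ry": 0, "rz": 0, "fingers": 0}, {"x": -0.0021, "y": -0.0139, "z": 0, "rx": 0, "ry": 0, "rz": 0, "fingers": 0}, {"x": -0.0063, "y": -0.0126, "z": 0, "rx": 0, "ry": 0, "rz": 0, "fingers": 0}, {"x": -0.0099, "y": -0.01, "z": 0, "rx": 0, "ry": 0, "rz": 0, "fingers": 0}, {"x": -0.0125, "y": -0.0065, "z": 0, "rx": 0, "ry": 0, "rz": 0, "fingers": 0}, {"x": -0.0139, "y": -0.0023, "z": 0, "rx": 0, "ry": 0, "rz": 0, "fingers": 0}]'

```text
time: 20.8
tcp_pos: [0.5434, 0.1507, 0.129]
tool_rot: [2.633, 1.711, 0.002]
ft_force: [9.3, 1.3, -0.1]
width: 0.018
```

```bash
python3 - <<'E'
from h import *
s=manip.get_state();d=s['tcp_pos'][:2]-[.585,.133];print(d,np.hypot(*d),np.degrees(np.arctan2(d[1],d[0])));plan(.585-.0409,.133+.0187,.129,-24)
E
```

```text
[-0.04160694  0.01765379] 0.04519727819874959 157.00852955096332
tcp [0.5434 0.1507 0.129 ] jaw -23.96 tilt 0.13 shift mm(cur axes) [1.2 0.2 0. ] rz deg 0.04 q [ 0.27  0.4  -0.26  0.91 -0.    2.26] F [ 9.3  1.3 -0.1] w 0.018 t 20.8
```

Half a turn went cleanly, at radius 45.2 mm. Next: the rest of turn 1, with a 0.5 mm inward correction.

Request:
servo_tool --moves '[{"x": -0.0139, "y": 0.0026, "z": 0, "rx": 0, "ry": 0, "rz": 0, "fingers": 0}, {"x": -0.0126, "y": 0.0063, "z": 0, "rx": 0, "ry": 0, "rz": 0, "fingers": 0}, {"x": -0.01, "y": 0.0099, "z": 0, "rx": 0, "ry": 0, "rz": 0, "fingers": 0}, {"x": -0.0065, "y": 0.0125, "z": 0, "rx": 0, "ry": 0, "rz": 0, "fingers": 0}, {"x": -0.0023, "y": 0.0139, "z": 0, "rx": 0, "ry": 0, "rz": 0, "fingers": 0}, {"x": 0.0021, "y": 0.0139, "z": 0, "rx": 0, "ry": 0, "rz": 0, "fingers": 0}, {"x": 0.0063, "y": 0.0126, "z": 0, "rx": 0, "ry": 0, "rz": 0, "fingers": 0}, {"x": 0.0099, "y": 0.01, "z": 0, "rx": 0, "ry": 0, "rz": 0, "fingers": 0}, {"x": 0.0125, "y": 0.0065, "z": 0, "rx": 0, "ry": 0, "rz": 0, "fingers": 0}, {"x": 0.0139, "y": 0.0023, "z": 0, "rx": 0, "ry": 0, "rz": 0, "fingers": 0}]'

```text
time: 21.8
tcp_pos: [0.624, 0.1105, 0.1289]
tool_rot: [2.634, 1.706, -0.01]
ft_force: [-1.2, -5.1, 11.3]
width: 0.0177
```

```bash
python3 - <<'E'
from h import *
s=manip.get_state();d=s['tcp_pos'][:2]-[.585,.133];print(d,np.hypot(*d),np.degrees(np.arctan2(d[1],d[0])));plan(.6255,.1136,.129,-24)
E
```

```text
[ 0.03900825 -0.02250506] 0.04503467215471611 -29.98197014789667
tcp [0.624  0.1105 0.1289] jaw -24.12 tilt 0.4 shift mm(cur axes) [ 3.4  0.1 -0.1] rz deg -0.12 q [ 0.18  0.52 -0.06  1.   -0.01  2.17] F [-1.2 -5.1 11.3] w 0.0177 t 21.8
```

Request:
servo_tool --moves '[{"x": 0.0139, "y": -0.0021, "z": -0.0005, "rx": 0, "ry": 0, "rz": 0, "fingers": 0}, {"x": 0.0126, "y": -0.0063, "z": 0, "rx": 0, "ry": 0, "rz": 0, "fingers": 0}, {"x": 0.01, "y": -0.0099, "z": 0, "rx": 0, "ry": 0, "rz": 0, "fingers": 0}, {"x": 0.0065, "y": -0.0125, "z": 0, "rx": 0, "ry": 0, "rz": 0, "fingers": 0}, {"x": 0.0023, "y": -0.0139, "z": 0, "rx": 0, "ry": 0, "rz": 0, "fingers": 0}, {"x": -0.0021, "y": -0.0139, "z": 0, "rx": 0, "ry": 0, "rz": 0, "fingers": 0}, {"x": -0.0063, "y": -0.0126, "z": 0, "rx": 0, "ry": 0, "rz": 0, "fingers": 0}, {"x": -0.0099, "y": -0.01, "z": 0, "rx": 0, "ry": 0, "rz": 0, "fingers": 0}, {"x": -0.0125, "y": -0.0065, "z": 0, "rx": 0, "ry": 0, "rz": 0, "fingers": 0}, {"x": -0.0139, "y": -0.0023, "z": 0, "rx": 0, "ry": 0, "rz": 0, "fingers": 0}, {"x": -0.0139, "y": 0.0021, "z": 0, "rx": 0, "ry": 0, "rz": 0, "fingers": 0}, {"x": -0.0126, "y": 0.0063, "z": 0, "rx": 0, "ry": 0, "rz": 0, "fingers": 0}, {"x": -0.01, "y": 0.0099, "z": 0, "rx": 0, "ry": 0, "rz": 0, "fingers": 0}, {"x": -0.0065, "y": 0.0125, "z": 0, "rx": 0, "ry": 0, "rz": 0, "fingers": 0}, {"x": -0.0023, "y": 0.0139, "z": 0, "rx": 0, "ry": 0, "rz": 0, "fingers": 0}, {"x": 0.0021, "y": 0.0139, "z": 0, "rx": 0, "ry": 0, "rz": 0, "fingers": 0}, {"x": 0.0063, "y": 0.0126, "z": 0, "rx": 0, "ry": 0, "rz": 0, "fingers": 0}, {"x": 0.0099, "y": 0.01, "z": 0, "rx": 0, "ry": 0, "rz": 0, "fingers": 0}, {"x": 0.0125, "y": 0.0065, "z": 0, "rx": 0, "ry": 0, "rz": 0, "fingers": 0}, {"x": 0.0115, "y": 0.0023, "z": 0, "rx": 0, "ry": 0, "rz": 0, "fingers": 0}]'

```text
time: 23.8
tcp_pos: [0.6229, 0.1085, 0.129]
tool_rot: [2.634, 1.707, -0.01]
ft_force: [-0.5, -4.6, 9.1]
width: 0.0179
```

Request:
servo_tool --moves '[{"x": 0, "y": 0, "z": 0, "rx": 0, "ry": 0, "rz": 0, "fingers": 0}, {"x": 0, "y": 0, "z": 0, "rx": 0, "ry": 0, "rz": 0, "fingers": 0}, {"x": 0, "y": 0, "z": 0, "rx": 0, "ry": 0, "rz": 0, "fingers": 0}]'

```text
time: 24.1
tcp_pos: [0.624, 0.1107, 0.129]
tool_rot: [2.634, 1.71, -0.002]
ft_force: [3.0, -1.0, 4.9]
width: 0.0173
```

```bash
python3 - <<'E'
from h import *
s=manip.get_state();d=s['tcp_pos'][:2]-[.585,.133];print(d,np.hypot(*d),np.degrees(np.arctan2(d[1],d[0])));plan(.6255,.1136,.129,-24)
E
```

```text
[ 0.03903715 -0.0223475 ] 0.044981215255824235 -29.7897371486729
tcp [0.624  0.1107 0.129 ] jaw -24.01 tilt 0.1 shift mm(cur axes) [ 3.3  0.1 -0. ] rz deg -0.01 q [ 0.18  0.51 -0.07  0.99 -0.    2.17] F [ 3.  -1.   4.9] w 0.0173 t 24.1
```

Request:
servo_tool --moves '[{"x": 0.0015, "y": 0, "z": 0, "rx": 0, "ry": 0, "rz": 0, "fingers": 0}, {"x": 0.001, "y": 0, "z": 0, "rx": 0, "ry": 0, "rz": 0, "fingers": 0}, {"x": 0, "y": 0, "z": 0, "rx": 0, "ry": 0, "rz": 0, "fingers": 0}, {"x": 0, "y": 0, "z": 0, "rx": 0, "ry": 0, "rz": 0, "fingers": 0}, {"x": 0, "y": 0, "z": 0, "rx": 0, "ry": 0, "rz": 0, "fingers": 0}]'

```text
time: 24.6
tcp_pos: [0.6244, 0.1114, 0.129]
tool_rot: [2.634, 1.708, -0.006]
ft_force: [3.0, -4.0, 6.3]
width: 0.0177
```

Request:
servo_tool --moves '[{"x": 0.0015, "y": 0, "z": 0, "rx": 0, "ry": 0, "rz": 0, "fingers": 0}, {"x": 0.001, "y": 0, "z": 0, "rx": 0, "ry": 0, "rz": 0, "fingers": 0}, {"x": 0, "y": 0, "z": 0, "rx": 0, "ry": 0, "rz": 0, "fingers": 0}, {"x": 0, "y": 0, "z": 0, "rx": 0, "ry": 0, "rz": 0, "fingers": 0}, {"x": 0, "y": 0, "z": 0, "rx": 0, "ry": 0, "rz": 0, "fingers": 0}]'

```text
time: 25.1
tcp_pos: [0.6255, 0.1137, 0.129]
tool_rot: [2.633, 1.708, -0.006]
ft_force: [2.7, -4.2, 6.7]
width: 0.0179
```

Request:
servo_tool --moves '[{"x": -0.0008, "y": 0, "z": 0, "rx": 0, "ry": 0, "rz": 0, "fingers": 0}, {"x": 0, "y": 0, "z": 0, "rx": 0, "ry": 0, "rz": 0, "fingers": 0}, {"x": 0, "y": 0, "z": 0, "rx": 0, "ry": 0, "rz": 0, "fingers": 0}, {"x": 0, "y": 0, "z": 0, "rx": 0, "ry": 0, "rz": 0, "fingers": 0}, {"x": 0, "y": 0, "z": 0, "rx": 0, "ry": 0, "rz": 0, "fingers": 0}]'

```text
time: 25.6
tcp_pos: [0.6255, 0.1137, 0.129]
tool_rot: [2.634, 1.709, -0.004]
ft_force: [3.3, -3.7, 5.1]
width: 0.0178
```

```bash
python3 - <<'E'
from h import *
p=imaging.read_camera('wrist');s=manip.get_state();save(p,'w9.png')
plan(.6255,.1136,.129,-24)
t=s['tcp_pos'];ax=np.radians(-24.4)
print('tcp axis at handle top',proj(p,[[t[0],t[1],.151],[t[0],t[1],.105]]).round(1),'hub',proj(p,[[.585,.133,.1]]).round(1))
w=cv2.resize(p['pixels'][140:460,140:500,::-1],(540,480))
q=imaging.read_camera('scene');save(q,'s9.png')
c=cv2.resize(q['pixels'][170:300,240:390,::-1],(260,225))
im=np.zeros((480,800,3),np.uint8);im[:,:540]=w;im[:225,540:]=c
r=imaging.read_camera('side');im[240:465,540:]=cv2.resize(r['pixels'][225:355,240:390,::-1],(260,225))
cv2.imwrite('pics/v9.png',im)
E
```

```text
tcp [0.6255 0.1137 0.129 ] jaw -24.04 tilt 0.19 shift mm(cur axes) [-0.1  0.  -0. ] rz deg -0.04 q [ 0.18  0.52 -0.06  1.   -0.    2.17] F [ 3.9 -2.9  4.9] w 0.0176 t 25.65
tcp axis at handle top [[314.3 378.8]
 [314.1 306. ]] hub [[209.2 297.7]]
```

View pics/v9.png

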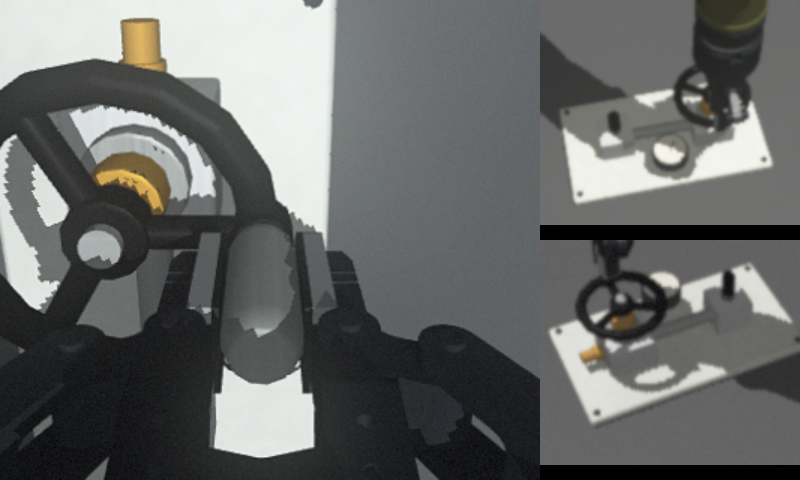

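The wrist view shows the handle between the pads with its spoke square to the station, pointing along +x from hub (103,243) to handle (262,330). Scene and side insets show the probe upright in the port at (614,122) and (728,285).

```bash
python3 -c "
from h import *
print(manip.close_job());s=manip.get_state();print(s['tcp_pos'],s['ft_force'],s['width'],s['time'])"
```

```text
the job is handed in; nothing more can be done
None
the job is handed in; nothing more can be done
```

The probe is plugged home and upright in the port, and the valve was closed to its stop and backed off two full turns. The job was handed in at about 26 s with the gripper still holding the handle. No verdict came back, and the state could no longer be read after hand-in.

- **Probe:** It met no resistance going in. At the bottom, a further 2 mm of push moved it no deeper and the force rose to about 16 N, so the shoulder is resting on the block. In the pictures afterwards it stood upright in the port.
- **Closing the valve:** I turned the wheel about 130° clockwise. At the stop it no longer moved while the push on the handle rose from about 3 N to 15 N.
- **Backing it off:** I led the handle round twice counter-clockwise and brought it back to the position it had at the stop. The gripper matched that position within about 0.2 mm, or 0.3°. That is an indirect check, because it assumes the handle did not slip in the fingers; the last wrist picture showed no slip.
- **Final hold:** The opening was 17.6 mm on the 19 mm handle. About 1 N was left on it in the turning direction, below the 3 N that turns the wheel.
- **Mishaps:** The first move calls were refused for incomplete rows. One early turn ran the last joint to its limit and tilted the tool about 5°, which I unwound before any contact.
- **Tray, bottle and jar:** I never went near them, but I did not measure their positions again at the end.

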